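Set the sculptor's turntable to its zero line

ROBOT

A 7-joint arm with a two-finger parallel gripper is mounted at the origin on the work surface. World frame = base frame: x ahead of the robot, y to its left, z up, the work surface at z = 0. Lengths are in mm, angles in rad, forces in N, time in s.
With the tool pointing down it reaches from about 400 to 875 mm from the base axis. Payload 4.4 kg.
Tool frame: the origin (TCP) lies on the centre line of the jaws, within the pads' length; the fingertips stand 8 mm ahead of it and the grasp point (between the pads) lies 11 mm behind it (arm.finger_overhang is the distance from the TCP to the fingertips, in mm); y points along the fingers, z is the direction in which the jaws open and shut, and the axes are right-handed (so a half turn about y gives the same grasp; the last joint's range is limited). The gripper opens to 85 mm and grips with 20 to 120 N. Pads are 22 mm wide; open, the fingers measure 114 mm over their backs; the gripper's body (76 mm by 85 mm) begins 54 mm behind the grasp point. The pads swing forward as they close: fully open they stand 13 mm farther back than shut.
Start: joints at [-0.066, 0.628, 0.038, 1.517, -0.027, 0.996, -0.02], TCP at [650.014, 0.027, 239.313] pointing down, gripper open.
Joint ranges: [-3.06, 3.06], [-0.37, 2.12], [-1.25, 1.32], [0.18, 2.47], [-1.1, 4.24], [0.23, 1.98], [-2.94, 2.94]. Speed limits (rad/s): [2.57, 2.57, 3.14, 3.14, 3.14, 3.14, 3.14].

INTERFACE

Orientations are given as a unit quaternion [w, x, y, z].
In Python, from rig import arm, optics, ticket gives the robot as it stands.
- The arm moves only by the tool step_arm, never from a script. Its argument "steps" is a list of rows, each a list of 5 numbers: the opening, from -1 (shut) to 1 (fully open), so that 0 is half open, then the shift along the tool's x, y, z in m, then the turn about the tool's y in rad. In form: [[hand, tx, ty, tz, yaw], ...]. A call has 1 to 5 rows; each row shifts and turns the pose as measured when the row begins, along the tool's axes as they then stand; what a row does not reach is not made up. A row lasts 1/8 s, in which the tool goes at most 62.5 mm and 10.7 degrees, less where a joint would pass 70% of its speed; a pose out of reach is approached as far as the arm can. A call with a gripper value outside its range is refused whole. The fingers move at their own pace and stop on an object; the grip force is fixed at half the most. Time passes only in rows, so rows that do not move let the fingers close. It gives the time, the measured TCP pose, the force and the opening at its end, in the units of the state.
- arm.get_obs(): the state, without advancing time (a new reading comes with each control period).
- optics.camera(name): name is "scene" or "side" or "wrist"; returns a dict with "frame" (400x640x3 uint8, red, green, blue), "fx", "fy", "cx", "cy" (pixels), "rvec" (rotation vector, rad) and "tvec" (3), from world to camera coordinates, as OpenCV has them; the wrist camera has in their place "mount" (4x4, takes a point from camera to tool coordinates, whose origin is the TCP and whose axes are the tool frame's). Camera axes: x right, y down, z forward; pixel columns grow to the right and rows downward; lengths in mm; the calibration is good to about 2 mm. A picture is of the moment at which its call begins: read the wrist's pose just before it. There is no depth.
- ticket.finish_job(): hands the job in, once; it reports no verdict.
Trained networks look in a picture, given as the dict that the camera call returned (one of the last four; its "shot" number tells which), for a name from the list of things; names that differ only in an ending like _2 or _b are one class to them, and where a whole thing is asked for, a point or a joint stands for the part that bears it (a point fixed in the world has none). Each returns a list of dicts, best first, with "p" (0 to 1); they miss things now and then, are a little off and sometimes report something else, mostly with a low value. They report only what shows in the picture. A call takes as long as a camera call.
- optics.silhouettes(picture, name): "region" (400x640 bool, what is visible of it) and "point" ([row, column] in pixels, amid what is visible of it).
- optics.mark_of(picture, name): "point" ([row, column] in pixels: a listed point, or the origin of a listed thing).
The state is a dict: "clock": time; "joints": joint angles; "joint_vel": joint speeds; "effort": joint torques, N m; "position": TCP position; "ee_rot": TCP orientation; "wrist_force": force on the tool from outside, world axes, zero at the start; "torque": the same for the moment, N m; "width": opening from 0.0 (shut) to 1.0 (fully open).
Only numpy, scipy, OpenCV 4.12 (cv2) and the standard library are available. Lean on these libraries where they do the work, as an engineer would, in place of code of your own. Each camera call takes 0.05 s, during which the arm holds its last target. There are 200 camera calls.

TASK

Push the round grey turntable dial round with the fingertips (its three open finger pockets are there for that) until the black index line on the dial lines up with the long zero line on the white scale collar around it, then take the fingers away. Either way round will do. The small plaster figure in the middle of the dial is still soft and must not be touched, and everything standing around must be left where it is.

Things in the scene. Friction and masses are not known exactly. Their poses are not given: they have to be found in the camera images.
- turntable: Square wooden board of the turntable, 330 x 330 x 12 mm, fixed to the bench; origin at the centre of its underside, on the bench top. z is the turning axis of the dial (up). Its corners carry a jar 55 mm high, a tin 28 mm and a tape reel 19 mm.
- dial_center (a point): Point on the dial's turning axis, level with its flat top (36 mm above the bench). The dial: grey-painted disc, radius 118 mm, 20 mm thick, turns without stops either way about the vertical and stays where it is left; pushing it takes about 2 N at 80 mm from the axis. Three finger pockets go down into it, 60, 180 and 300 degrees from the index line.
- pocket_1 (a point): Middle of a finger pocket, 80 mm from the dial's axis, level with the dial's top, 60 degrees anticlockwise from the index line. A pocket is a wedge-shaped opening between radii 60 and 103 mm, 60 mm wide along the circle at this point (35 inner end, 78 outer end); its fixed rubber floor lies 21 mm below the dial's top. Its side walls are pushed sideways to turn the dial.
- pocket_2 (a point): The same for the pocket opposite the index line (180 degrees).
- pocket_3 (a point): The same for the pocket 60 degrees clockwise from the index line.
- index (a point): Outer end of the dial's index line at the rim, 119 mm from the axis, level with the dial's top; it turns with the dial. The only line on the dial: black, 5 mm wide, 57 mm long, radial, in the solid part between two pockets. The point's x axis points radially outward, z up.
- zero (a point): Inner end of the zero line, 119 mm from the axis, level with the collar's top (36 mm above the bench). The scale collar is a fixed white ring round the dial, radii 120 to 152 mm, flush with it, a line every 15 degrees; the zero line is the long broad one (29 x 5 mm, right across the collar), the others are 11 x 1.8 mm. The point's x axis points radially outward.
- dial (a joint): Angle of the dial on its board in rad, growing anticlockwise seen from above; 0 is not the zero line (the collar is set differently each time).
- figure: Small white plaster torso fixed on the middle of the dial and turning with it, 40 mm across the foot and 52 mm high; origin at the centre of its foot. Must not be touched.
- jar: Loose grey jar, 38 mm across, 55 mm high, on a corner of the board; origin at the centre of its underside. Leave alone.
- tape: Loose white tape reel, 42 mm across, 19 mm high, on a corner of the board; origin at the centre of its underside. Leave alone.
- putty_tin: Loose steel tin, 40 mm across, 28 mm high, on a corner of the board; origin at the centre of its underside. Leave alone.
- drill: Cordless drill standing on its battery, about 200 mm long and 190 mm high, on the right of the bench; origin at the centre of its underside. Leave alone.
- screwdriver: Screwdriver lying on the right of the bench. Leave alone.
- spatula: Spatula lying on the left of the bench. Leave alone.
- mug: White mug, 80 mm across, 90 mm high, on the left of the bench; origin at the centre of its underside. Leave alone.

How it is judged (in metres and radians):
On the way:
1. the fingertips push the dial (contact force between the fingers and dial above 0.5 N), for 0.04 s.
At the end, for the whole second after the job is handed in: The outer end of the dial's index line is within 6 mm (about 3 degrees) of the inner end of the zero line, the dial is at rest, and the loose things round about are within 20 mm of where they stood (horizontal distance between index and zero below 0.006 m and velocity of joint dial between -0.05 and 0.05 rad/s and distance of each of jar, tape, putty_tin, drill, screwdriver, spatula, mug from where it was at the start of the episode below 0.02 m); the robot touches nothing.
It fails at once if the soft plaster figure is touched (contact force between figure and anything else above 0.3 N).
It fails at once if a loose thing nearby is shifted, lifted or carried off by more than 20 mm (distance of any of jar, tape, putty_tin, drill, screwdriver, spatula, mug from where it was at the start of the episode above 0.02 m).
It also fails if it takes over 48 s, if anything falls off the work surface, if the arm or the gripper's body presses on something with over 40 N, if the wrist force passes 120 N, or if a joint passes its speed limit or range.

## Working session

There is one attempt and no reset: what is moved stays moved. The work goes in short steps, Python scripts to look and compute and a tool call to move; the robot and the scene stay as the last step left them, time stands still between calls to the robot, and variables do not carry over. Pictures are saved under pics/ and viewed, about 8 in all and at most 12, crops included, and the job is handed in when it is done.

Besides the shell and the picture viewer there is one more tool, called after "Call:" as name(argument=value, ...) on one line, values as JSON. step_arm: Moves the arm, as the interface text tells. Its arguments: {"type":"object","properties":{"steps":{"type":"array","items":{"type":"array","items":{"type":"number"}}}},"required":["steps"]}

```bash
mkdir -p pics
cat > h.py <<'E'
import numpy as np, cv2
from scipy.spatial.transform import Rotation as R
from rig import arm, optics, ticket
def ray(pic,px,obs=None):
    u=np.array([(px[1]-pic["cx"])/pic["fx"],(px[0]-pic["cy"])/pic["fy"],1.])
    if "mount" in pic:
        q=obs["ee_rot"]; T=np.eye(4); T[:3,:3]=R.from_quat([q[1],q[2],q[3],q[0]]).as_matrix(); T[:3,3]=obs["position"]
        M=T@np.array(pic["mount"]); return M[:3,3],M[:3,:3]@u
    Rm=cv2.Rodrigues(np.array(pic["rvec"],float))[0]; t=np.array(pic["tvec"],float).ravel()
    return -Rm.T@t,Rm.T@u
def atz(pic,px,z,obs=None):
    o,d=ray(pic,px,obs); return o+d*(z-o[2])/d[2]
E
python3 - <<'E'
from h import *
ob=arm.get_obs(); q=ob["ee_rot"]
print(ob["clock"],ob["position"],R.from_quat([q[1],q[2],q[3],q[0]]).as_matrix().round(2).tolist(),ob["width"],arm.finger_overhang)
for c in["scene","wrist"]:
    o=arm.get_obs();p=optics.camera(c);cv2.imwrite(f"pics/{c}0.png",p["frame"][...,::-1])
    for n,z in[("dial_center",36),("index",36),("zero",36),("pocket_1",36),("figure",36),("turntable",0),("jar",12),("tape",12),("putty_tin",12)]:
        for m in optics.mark_of(p,n)[:3]: print(c,n,round(m["p"],2),np.round(m["point"]),atz(p,m["point"],z,o).round(0))
E
```

```text
0.0 [6.49378563e+02 3.82466229e-02 2.38402848e+02] [[0.0, -0.0, 1.0], [-1.0, -0.0, 0.0], [0.0, -1.0, -0.0]] 0.999077617939215 8.0
scene index 0.6 [186. 381.] [500. 135.  36.]
scene zero 0.89 [242. 358.] [697.  72.  36.]
scene zero 0.39 [207. 348.] [584.  41.  36.]
scene zero 0.38 [156. 214.] [ 418. -378.   36.]
scene pocket_1 0.85 [219. 325.] [628. -19.  36.]
scene pocket_1 0.71 [183. 344.] [497.  28.  36.]
scene pocket_1 0.55 [216. 376.] [607. 121.  36.]
scene figure 0.71 [205. 347.] [575.  40.  36.]
scene turntable 0.55 [213. 346.] [577.  39.   0.]
scene jar 0.65 [256. 299.] [735. -82.  12.]
scene tape 0.7 [176. 299.] [ 458. -109.   12.]
scene putty_tin 0.69 [253. 400.] [707. 187.  12.]
wrist dial_center 0.88 [140. 256.] [581.  40.  36.]
wrist zero 0.9 [106. 362.] [694.  76.  36.]
wrist pocket_1 0.62 [150. 187.] [505.  30.  36.]
wrist pocket_1 0.22 [254. 172.] [471. -96.  36.]
wrist figure 0.66 [137. 256.] [581.  44.  36.]
wrist turntable 0.61 [138. 262.] [582.  40.   0.]
wrist jar 0.8 [236. 386.] [734. -83.  12.]
wrist tape 0.96 [255. 172.] [ 458. -109.   12.]
```

View pics/scene0.png

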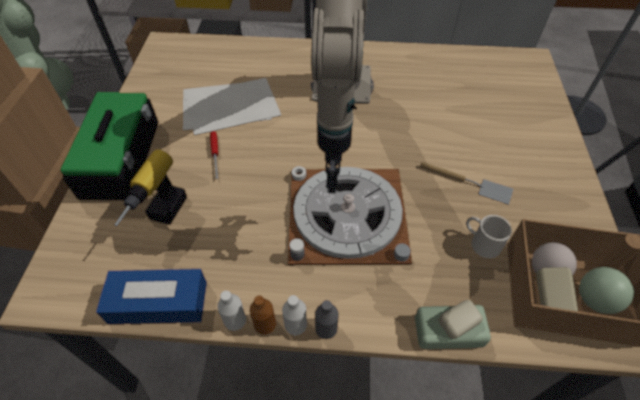

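View pics/wrist0.png

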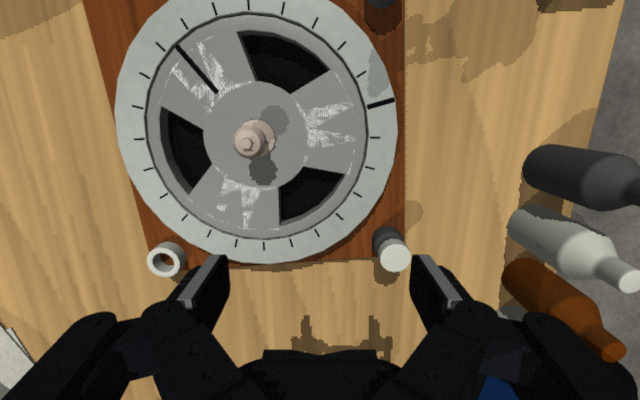

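Wrist view: figure at about (256,140), index line from (178,45) to (215,95), zero line from (368,105) to (394,98). The pockets are at the upper right, lower right and left. Next I'll turn these pixels into angles.

Run:
```python
from h import *
o=arm.get_obs();p=optics.camera("wrist")
c=[m["point"] for m in optics.mark_of(p,"dial_center")][:1]
z=optics.mark_of(p,"zero")[0]["point"]
C=atz(p,c[0],36,o) if c else np.array([581,40,36]); print("C",C)
for px in [z,(98,394),(45,178),(95,215)]:
    w=atz(p,px,36,o); d=w-C; print(np.round(px),w.round(1),np.hypot(*d[:2]).round(1),np.degrees(np.arctan2(d[1],d[0])).round(1))
```

```text
C [584.23198862  42.37757637  36.        ]
[106. 362.] [694.1  75.3  36. ] 114.7 16.7
[ 98 394] [727.1  83.8  36. ] 148.8 16.2
[ 45 178] [509.3 133.6  36. ] 118.1 129.4
[ 95 215] [541.3  86.7  36. ] 61.7 134.1
```

Call:
step_arm(steps=[[-1, -0.058, 0.03, -0.02, 0], [-1, -0.057, 0.05, -0.018, 0], [-1, 0, 0.05, 0, 0], [-1, 0, 0, 0, 0], [-1, 0, 0, 0, 0]])

```text
clock: 1.78
position: [618.9, 105.3, 118.6]
ee_rot: [-0.502, 0.497, -0.499, 0.502]
wrist_force: [0.1, -0.6, 0.9]
width: 0.002
```

Call:
step_arm(steps=[[-1, -0.0085, 0.03, -0.007, 0], [-1, 0, 0.0, 0, 0]])

```text
clock: 2.02
position: [615.8, 112.6, 92.8]
ee_rot: [-0.503, 0.494, -0.498, 0.505]
wrist_force: [-0.1, 0.6, -0.4]
width: 0.003
```

Run:
```python
from h import *
o=arm.get_obs();print(o["position"])
for c in["wrist","side"]:
    p=optics.camera(c);cv2.imwrite(f"pics/{c}1.png",p["frame"][...,::-1])
    for n in["dial_center","zero","index","pocket_1","figure"]:
        for m in optics.mark_of(p,n)[:3]: print(c,n,round(m["p"],2),np.round(m["point"]),atz(p,m["point"],36,o).round(0))
a=cv2.imread("pics/wrist1.png");b=cv2.imread("pics/side1.png")
cv2.imwrite("pics/c1.png",cv2.resize(np.vstack([a,b]),(480,600)))
```

```text
[615.8314897  112.59720304  92.76231813]
wrist zero 0.71 [273. 434.] [697.  76.  36.]
wrist index 0.76 [198. 148.] [506. 133.  36.]
side dial_center 0.86 [184. 303.] [576.  52.  36.]
side zero 0.95 [171. 336.] [707.  81.  36.]
side index 0.74 [177. 273.] [506. 130.  36.]
side pocket_1 0.94 [191. 331.] [638. -12.  36.]
side pocket_1 0.94 [171. 306.] [617. 120.  36.]
side pocket_1 0.63 [194. 284.] [503.  31.  36.]
side figure 0.73 [184. 310.] [596.  49.  36.]
```

View pics/c1.png

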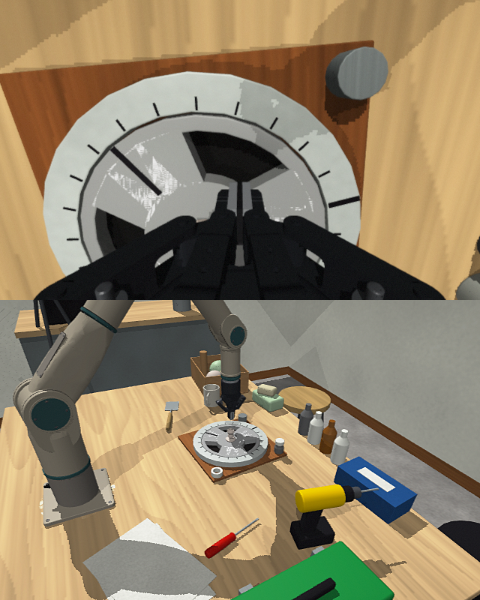

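The wrist view shows the shut fingers just in front of the pocket that lies at about 68°; the index line and zero line are both visible. I'll descend into that pocket with force checks.

Call:
step_arm(steps=[[-1, -0.004, 0.025, -0.006, 0], [-1, 0, 0.018, 0, 0], [-1, 0, 0, 0, 0]])

```text
clock: 3.0
position: [612.0, 116.6, 48.4]
ee_rot: [-0.504, 0.493, -0.497, 0.506]
wrist_force: [0.2, 0.9, 0.3]
width: -0.001
```

Call:
step_arm(steps=[[-1, 0, 0.008, -0.001, 0], [-1, 0, 0.006, 0, 0], [-1, 0, 0, 0, 0]])

```text
clock: 3.38
position: [612.4, 116.3, 34.5]
ee_rot: [-0.504, 0.493, -0.497, 0.506]
wrist_force: [0.5, -0.3, 0.7]
width: -0.002
```

Call:
step_arm(steps=[[-1, 0.004, 0.003, 0.0095, 0], [-1, 0.0065, 0, 0.0095, 0], [-1, 0.0075, 0, 0.0085, 0], [-1, 0.009, 0, 0.007, 0]])

```text
clock: 3.88
position: [647.3, 89.5, 32.0]
ee_rot: [-0.504, 0.494, -0.498, 0.505]
wrist_force: [-1.3, 1.4, -0.0]
width: 0.005
```

Call:
step_arm(steps=[[-1, 0.0097, 0, 0.006, 0], [-1, 0.0105, 0, 0.0047, 0], [-1, 0.011, 0, 0.003, 0], [-1, 0.0113, 0, 0.0016, 0], [-1, 0.0113, 0, 0, 0]])

```text
clock: 4.5
position: [665.1, 32.4, 32.6]
ee_rot: [-0.505, 0.492, -0.497, 0.505]
wrist_force: [-0.7, 2.5, 0.7]
width: 0.001
```

Call:
step_arm(steps=[[-1, 0.0112, 0, -0.0045, 0], [-1, 0.011, 0, -0.004, 0], [-1, 0.0103, 0, -0.005, 0], [-1, 0, 0, 0, 0]])

```text
clock: 5.0
position: [651.2, -5.4, 32.7]
ee_rot: [-0.504, 0.492, -0.497, 0.507]
wrist_force: [0.3, -1.9, 0.4]
width: -0.002
```

```bash
cat > look.py <<'E'
from h import *
import sys
t=sys.argv[1]; ims=[]
for c in sys.argv[2:]:
    o=arm.get_obs();p=optics.camera(c);ims.append(p["frame"][...,::-1])
    for n in["dial_center","zero","index","pocket_1"]:
        for m in optics.mark_of(p,n)[:3]:
            w=atz(p,m["point"],36,o); print(c,n,round(m["p"],2),np.round(m["point"]),w.round(1),np.degrees(np.arctan2(w[1]-41,w[0]-581)).round(1))
    if c=="side": ims[-1]=cv2.resize(ims[-1][130:230,220:380],(640,400),interpolation=cv2.INTER_CUBIC)
    if c=="scene": ims[-1]=cv2.resize(ims[-1][160:270,270:430],(640,440),interpolation=cv2.INTER_CUBIC)
im=np.vstack(ims); s=min(1,600/im.shape[0]); cv2.imwrite(f"pics/{t}.png",cv2.resize(im,None,fx=s,fy=s))
E
python3 look.py l2 wrist side scene
```

```text
wrist dial_center 0.61 [176. 158.] [581.5  41.9  36. ] 59.8
wrist zero 0.97 [ 93. 429.] [695.8  74.7  36. ] 16.4
wrist pocket_1 0.71 [279.  45.] [520.9  -7.2  36. ] -141.3
side dial_center 0.8 [185. 308.] [589.2  42.9  36. ] 12.8
side dial_center 0.54 [199. 296.] [523.4  -7.6  36. ] -139.9
side dial_center 0.54 [317. 411.] [ 572.3 -496.4   36. ] -90.9
side zero 0.7 [171. 336.] [705.7  81.1  36. ] 17.8
side zero 0.47 [168. 325.] [681.7 111.   36. ] 34.8
side pocket_1 0.98 [172. 293.] [574.5 130.   36. ] 94.2
side pocket_1 0.78 [186. 333.] [654.8   8.4  36. ] -23.8
side pocket_1 0.42 [319. 312.] [ 379.5 -412.3   36. ] -114.0
scene dial_center 0.82 [207. 347.] [582.9  39.6  36. ] -36.2
scene zero 0.61 [242. 358.] [694.4  72.5  36. ] 15.5
scene index 0.93 [232. 371.] [662.7 106.5  36. ] 38.7
scene pocket_1 0.69 [206. 372.] [573.5 110.1  36. ] 96.2
scene pocket_1 0.57 [228. 337.] [654.6  15.   36. ] -19.4
```

Call:
step_arm(steps=[[-1, 0.0078, 0, -0.0078, 0], [-1, 0.0078, 0, -0.008, 0], [-1, 0, 0, 0, 0]])

```text
clock: 6.12
position: [636.0, -18.0, 32.6]
ee_rot: [0.507, -0.491, 0.496, -0.506]
wrist_force: [-0.4, 0.5, -0.7]
width: -0.002
```

```bash
python3 look.py l3 wrist scene
```

```text
wrist dial_center 0.66 [144. 191.] [581.9  42.3  36. ] 55.8
wrist zero 0.76 [ 61. 468.] [695.2  74.2  36. ] 16.2
wrist index 0.97 [ 11. 462.] [690.4  91.8  36. ] 24.9
wrist pocket_1 0.58 [219.  33.] [508.7  10.3  36. ] -157.0
scene dial_center 0.72 [205. 349.] [576.6  44.1  36. ] 144.4
scene zero 0.9 [242. 358.] [694.9  73.9  36. ] 16.1
scene index 0.71 [176. 300.] [ 478.1 -104.9   36. ] -125.2
scene index 0.69 [241. 364.] [691.2  89.7  36. ] 23.8
scene pocket_1 0.82 [225. 332.] [647.7   2.1  36. ] -30.2
scene pocket_1 0.78 [187. 339.] [513.4  14.4  36. ] -158.5
scene pocket_1 0.68 [211. 374.] [591.4 116.1  36. ] 82.1
```

View pics/l3.png

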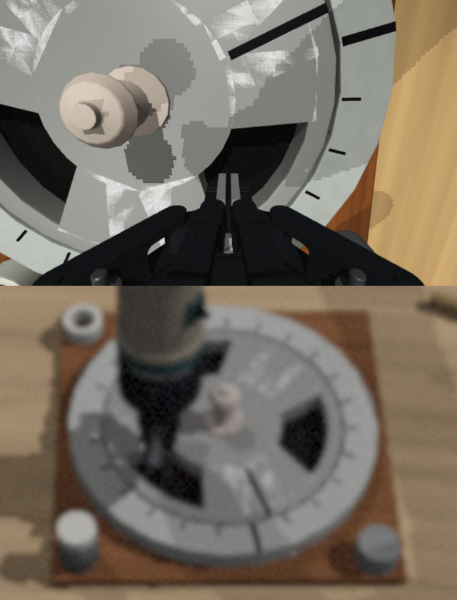

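The index line sits about 8° short of zero, with the fingers still against the wall. I'll push about 12 mm more.

Call:
step_arm(steps=[[-1, 0.0038, 0, -0.0045, 0], [-1, 0.0038, 0, -0.0047, 0], [-1, 0, 0, 0, 0]])

```text
clock: 7.0
position: [628.9, -23.0, 32.7]
ee_rot: [0.509, -0.489, 0.495, -0.506]
wrist_force: [-0.1, -0.1, -1.0]
width: -0.002
```

```bash
python3 look.py l4 wrist scene
```

```text
wrist dial_center 0.75 [130. 207.] [582.   42.9  36. ] 62.6
wrist zero 0.58 [ 46. 489.] [695.4  74.9  36. ] 16.5
wrist index 0.67 [ 28. 489.] [694.5  81.2  36. ] 19.5
wrist pocket_1 0.88 [191.  36.] [506.3  17.8  36. ] -162.8
scene dial_center 0.58 [207. 347.] [581.8  40.4  36. ] -36.8
scene dial_center 0.27 [214. 345.] [606.   35.5  36. ] -12.4
scene zero 0.6 [241. 358.] [692.3  72.2  36. ] 15.7
scene zero 0.39 [223. 327.] [640.3 -12.6  36. ] -42.2
scene index 0.9 [241. 360.] [690.8  78.5  36. ] 18.9
scene index 0.48 [243. 360.] [697.1  77.9  36. ] 17.6
scene pocket_1 0.94 [223. 328.] [641.1 -10.1  36. ] -40.4
scene pocket_1 0.79 [213. 371.] [596.9 107.5  36. ] 76.6
scene pocket_1 0.71 [185. 340.] [506.   17.3  36. ] -162.4
```

View pics/l4.png

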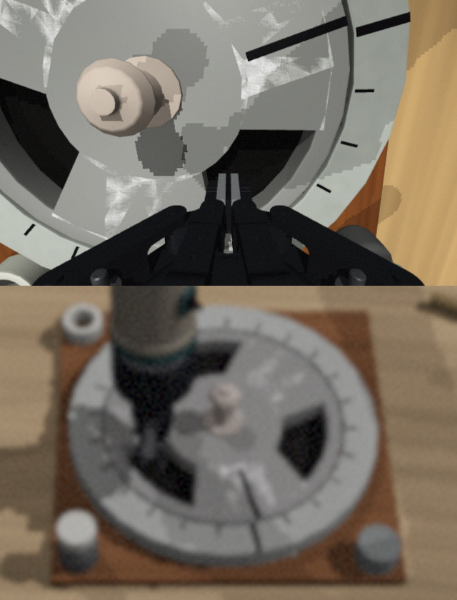

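About 3° is left, or roughly 4.3 mm at the finger radius.

Call:
step_arm(steps=[[-1, 0.0033, 0, -0.0045, 0], [-1, 0, 0, 0, 0]])

```text
clock: 7.75
position: [625.6, -25.0, 32.7]
ee_rot: [0.51, -0.489, 0.495, -0.506]
wrist_force: [-0.5, 0.1, 0.1]
width: 0.003
```

```bash
python3 look.py l5 wrist
python3 - <<'E'
import cv2
a=cv2.imread("pics/l5.png"); cv2.imwrite("pics/l5c.png",cv2.resize(a[0:200,300:640],None,fx=2,fy=2))
E
```

```text
wrist dial_center 0.7 [126. 214.] [581.7  42.6  36. ] 66.2
wrist zero 0.67 [ 43. 498.] [695.6  74.   36. ] 16.1
wrist index 0.94 [ 37. 502.] [696.8  76.2  36. ] 16.9
wrist pocket_1 0.98 [179.  39.] [506.   20.8  36. ] -164.9
```

View pics/l5c.png

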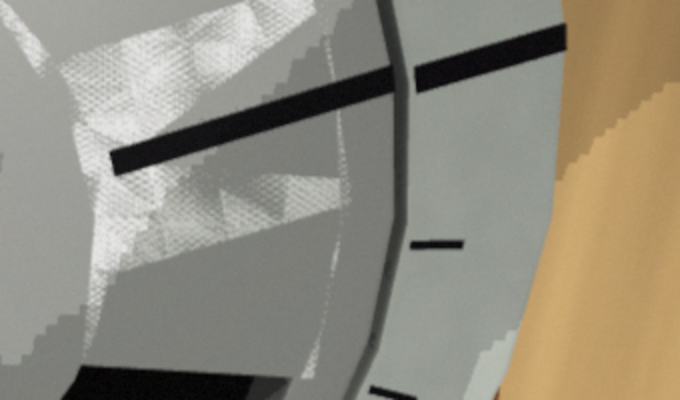

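The index end at crop pixel (393,78) and zero's inner end at (416,80) are nearly collinear. The offset is about 1.6 mm, well inside 6 mm. Backing off from the wall and lifting.

Call:
step_arm(steps=[[-1, -0.0033, 0, 0.004, 0], [-1, -0.002, 0, 0.002, 0], [-1, 0, -0.02, 0, 0], [-1, 0, -0.05, 0, 0], [-1, 0, -0.05, 0, 0]])

```text
clock: 8.62
position: [626.0, -19.8, 154.2]
ee_rot: [0.509, -0.491, 0.496, -0.504]
wrist_force: [1.3, 0.3, -0.3]
width: -0.0
```

Call:
step_arm(steps=[[-1, 0.03, -0.04, 0.02, 0], [-1, 0.03, 0, 0, 0], [-1, 0, 0, 0, 0]])

```text
clock: 9.0
position: [648.3, -81.4, 205.6]
ee_rot: [0.512, -0.488, 0.492, -0.507]
wrist_force: [-1.0, 0.3, 0.1]
width: -0.003
```

```bash
python3 look.py l6 wrist scene
python3 - <<'E'
from h import *
print(arm.get_obs()["position"],arm.get_obs()["joint_vel"])
p=optics.camera("scene")
for n in["jar","tape","putty_tin"]: print(n,[atz(p,m["point"],12).round() for m in optics.mark_of(p,n)[:1]])
E
```

```text
wrist dial_center 0.59 [ 53. 237.] [581.  41.  36.] -40.5
wrist zero 0.67 [  8. 366.] [694.8  77.5  36. ] 17.8
wrist index 0.63 [ 14. 370.] [698.6  73.5  36. ] 15.4
wrist index 0.51 [ 50. 237.] [580.8  43.3  36. ] 94.2
scene dial_center 0.64 [206. 348.] [577.6  41.3  36. ] 174.4
scene zero 0.77 [240. 356.] [690.6  69.2  36. ] 14.4
scene index 0.87 [243. 359.] [699.5  75.   36. ] 16.0
scene pocket_1 0.72 [222. 327.] [637.6 -12.5  36. ] -43.4
scene pocket_1 0.64 [213. 372.] [599.4 110.9  36. ] 75.3
scene pocket_1 0.63 [187. 341.] [510.8  18.4  36. ] -162.1
[648.37296699 -77.15180124 203.34824058] [ 3.64586123e-03 -3.44798980e-05  2.03743588e-03 -3.36177937e-03
  3.79734065e-04 -2.74281534e-04  5.54196787e-04]
jar [array([729., -90.,  12.])]
tape [array([671.,  72.,  12.])]
putty_tin [array([715., 194.,  12.])]
```

View pics/l6.png

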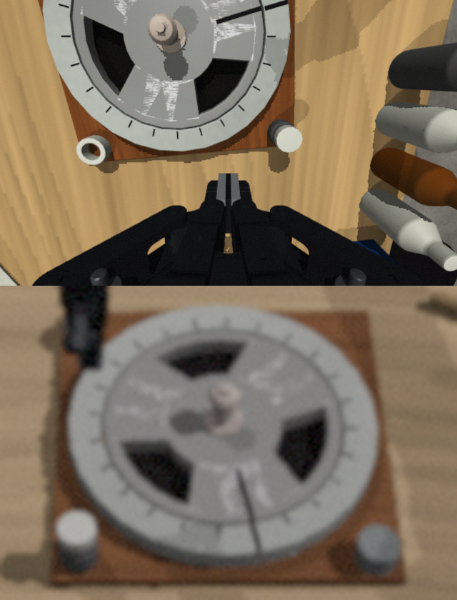

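The two lines form one straight line. The arm is clear at 205 mm, and the jar, tin and tape are where they were.

```bash
python3 -c "
from rig import ticket; print(ticket.finish_job())"
```

```text
the job is handed in; nothing more can be done
None
```

I put the shut fingertips into the pocket clockwise of the index line and pushed the dial about 112° clockwise. I then backed off the wall, lifted the fingers clear and handed the job in at about 9 s. `finish_job` reported no verdict.

- **Alignment:** the close view before backing off put the index end about 1–2 mm from the zero line, against a limit of 6 mm. After lifting, the view shows the two lines as one straight line. In the pictures taken then, the networks put the two marks about 5 to 11 mm apart. They also disagreed on which side of zero the index lay, so I took that as network noise and went by the line picture.
- **Pushing force:** the wrist read about 2 N while the dial was turning.
- **Figure:** I saw no sign of contact; the fingers stayed at about 81 to 84 mm from the axis.
- **Loose things:** the jar, tin and tape stand where they were in the last picture. The network's last tape position was a false hit on the dial, so I judged the tape by eye. I took no separate last check of the mug, drill, screwdriver or spatula, but the arm never went near them.

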